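# Sound the heating block's well and load the specimen that fills it

## Robot

A 6-joint arm with a two-finger parallel gripper is mounted at the origin on the work surface. World frame = base frame: x ahead of the robot, y to its left, z up, the work surface at z = 0. Lengths are in m, angles in rad, forces in N, time in s.
With the tool pointing down it reaches from about 0.35 to 0.775 m from the base axis. Payload 7.3 kg.
Tool frame: the origin (TCP) lies on the centre line of the jaws, within the pads' length; the fingertips stand 17 mm ahead of it and the grasp point (between the pads) lies 2 mm behind it (robot.tip_extent is the distance from the TCP to the fingertips, in m); z points along the fingers, y is the line along which they close (so a half turn about z gives the same grasp; the last joint's range is limited). The gripper opens to 92 mm and grips with 3 to 60 N. Pads are 19 mm wide; open, the fingers measure 130 mm over their backs; the gripper's body (75 mm by 190 mm) begins 47 mm behind the grasp point.
Start: joints at [1.076, 0.342, 1.524, -0, 1.275, -0.146], TCP at [0.179, 0.493, 0.244] pointing down, gripper open.
Joint ranges: [-2.53, 2.53], [-0.77, 2.02], [0.04, 2.7], [-1, 4.14], [0.28, 2.66], [-3.11, 3.11]. Speed limits (rad/s): [2.57, 2.57, 3.14, 3.14, 3.14, 3.14].

## Interface

Orientations are given as [roll, pitch, yaw] about the fixed x, y, z axes, in that order (R = Rz(yaw) Ry(pitch) Rx(roll)).
In Python, from cell import robot gives the robot as it stands.
- The arm moves only by the tool step_arm, never from a script. Its argument "motion" is a list of rows, each a list of 2 entries, a list of its own where there are three numbers: the shift along the tool's x, y, z in units of 60 mm (1.0 is 60 mm), then the turn about the tool's z in rad. In form: [[[x, y, z], spin], ...]. A call has 1 to 10 rows; each row is the pose to reach, as a shift and turn from the pose commanded when the call began, along the tool's axes at that moment; what a row does not reach only later rows make up. A row lasts 1/8 s, in which the tool goes at most 62.5 mm and 10.7 degrees, less where a joint would pass 70% of its speed; a pose out of reach is approached as far as the arm can. A call with a gripper value outside its range is refused whole. "hand" is the closure in counts, from 0 (fully open) to 255 (shut), set as the call begins (left out, the last holds). The fingers move at their own pace and stop on an object; "squeeze" is the grip in N (left out, the last holds). Time passes only in rows, so rows that repeat a pose let the fingers close. It gives the time, the measured TCP pose, the force, the opening and the grip force at its end, in the units of the state.
- robot.observe(): the state, without advancing time (a new reading comes with each control period).
- robot.read_camera(name): name is "scene" or "top"; returns a dict with "pixels" (384x512x3 uint8, red, green, blue), "intrinsics" (3x3 intrinsics, pixels), "k1" (the pictures are not rectified: a ray, as slopes to the right and down, at radius r is drawn at 1 + k1 r^2 times it, then the intrinsics apply), "xyz" and "rotation" of the camera in the world. Camera axes: x right, y up, looking along -z (the intrinsics and any distortion apply to the point x, -y, -z); pixel columns grow to the right and rows downward; lengths in m; the calibration is good to about 2 mm. A picture is of the moment at which its call begins. There is no depth.
- robot.hand_in(): hands the job in; it is judged then, once.
The state is a dict: "time": time; "qpos": joint angles; "qvel": joint speeds; "joint_efforts": joint torques, N m; "tool_pos": TCP position; "tool_rot": TCP orientation; "contact_force": force on the tool from outside, world axes, zero at the start; "torque": the same for the moment, N m; "opening": finger opening in m; "grip_force": force on a finger pad.
Only numpy, scipy, OpenCV 4.12 (cv2) and the standard library are available. Lean on these libraries where they do the work, as an engineer would, in place of code of your own. Each camera call takes 0.05 s, during which the arm holds its last target. There are 200 camera calls.

## Task

Find out how deep the well in the heating block is: lower the depth rod into it until the tip stands on the bottom, so that the block pushes the sliding disc up to the reading, and hang the rod back in its slot in the wooden stand with the reading still on it. Then pick the one steel specimen whose cylinder is as long as the well is deep and lower it gently into the well, not dropping it, until it stands on the bottom with its shoulder flush with the block's top and its knob above. Do not try the other two specimens: leave them, and the two dropper bottles in the tray, where they stand.

Things in the scene. Friction and masses are not known exactly. Their poses are not given: they have to be found in the camera images.
- heater: white dry-block heater fixed on the bench: casing 160 mm wide (y), reaching 150 mm in front (-x, sloping panel) and 75 mm behind its origin, 98 mm high round a 75 mm square aluminium block whose flat top is 105 mm above the bench; in the middle of that top is one upright blind well. Origin: on the bench straight below the well's axis; z up
- well_mouth (a point): centre of the mouth of the round well, level with the block's top; z up. The well is 28 mm wide and 42, 54 or 66 mm deep, different from run to run: this has to be found out. (The four small dark dots at the block's corners are not used)
- stand: wooden pipette stand fixed on the bench: level comb plate 10 mm thick, 170 mm wide, top 150 mm above the bench, on an upright board behind (+x). Three slots 14 mm wide run in from its front edge (-x); the rod hangs in the middle one, a dropper pipette (fixed, 31 mm proud) in the one 55 mm to -y. Origin: on the bench under the rod's place; x from the open front to the back
- stand_seat (a point): the rod's place: on the top face of the comb plate, on the middle slot's centre line, 38 mm behind the plate's front edge and 7 mm before the slot's closed end; axes as the stand's
- rod: depth rod, hanging upright: steel rod 7 mm thick, its flange (32 mm wide, 4 mm thick) resting on the plate 110 mm above the tip, then a straight aluminium handle 16 mm thick, 114 to 164 mm above the tip; about 80 g. Its disc does not pass the slot: raise it some 10 mm and draw it out forwards (-x of the stand); return it the same way. Origin: the tip; z up the rod
- rod_flange (a point): centre of the underside of the rod's flange, 110 mm above its tip
- stop_disc (a joint): distance in m from the rod's tip to the underside of its sliding stop disc (steel, 44 mm wide, 12 mm thick with its hub); 0.015 to 0.030 at the start. It drags with about 2 N and stays where it is left: as the rod goes down the well the block's top pushes the disc up, so that it ends showing how deep the tip went
- disc_face (a point): centre of the stop disc's underside
- tray: brown tray fixed on the bench, 200 mm (x) by 240 mm (y), floor 4 mm thick, rim 14 mm high; three specimens stand in it in a row along y, in any order, 68 mm apart (each up to 35 mm to -x of the middle), with two dropper bottles behind (+x). Origin: on the bench under its middle
- specimen_a: steel specimen standing in the tray, one of three that differ only in length: a cylinder 25 mm wide and 42 mm long (foot chamfered 3 mm), topped by a 10 mm wide neck and a round lifting knob 16 mm wide, 46 to 70 mm above the foot; 201 g. Origin: centre of the foot; z up its axis
- shoulder_a (a point): centre of the top face (shoulder) of the 42 mm specimen's cylinder, at the foot of its neck
- specimen_b: steel specimen standing in the tray, one of three that differ only in length: a cylinder 25 mm wide and 54 mm long (foot chamfered 3 mm), topped by a 10 mm wide neck and a round lifting knob 16 mm wide, 58 to 82 mm above the foot; 247 g. Origin: centre of the foot; z up its axis
- shoulder_b (a point): centre of the top face (shoulder) of the 54 mm specimen's cylinder, at the foot of its neck
- specimen_c: steel specimen standing in the tray, one of three that differ only in length: a cylinder 25 mm wide and 66 mm long (foot chamfered 3 mm), topped by a 10 mm wide neck and a round lifting knob 16 mm wide, 70 to 94 mm above the foot; 293 g. Origin: centre of the foot; z up its axis
- shoulder_c (a point): centre of the top face (shoulder) of the 66 mm specimen's cylinder, at the foot of its neck
- dropper_1: small clear glass dropper bottle with a black cap and rubber bulb, 24 mm wide, 78 mm tall, in the tray; not needed. Origin: centre of its underside
- dropper_2: the same bottle in brown glass, in the tray; not needed. Origin: centre of its underside

How it is judged:
By the outcome, as a careful person would: the job done as asked, in the order asked, and still so for the second after the job is handed in, with the robot touching nothing.
It also fails if it takes over 72 s, if anything falls off the work surface, if the arm or the gripper's body presses on something with over 40 N, if the wrist force passes 120 N, or if a joint passes its speed limit or range.

## Working session

There is one attempt and no reset: what is moved stays moved. The work goes in short steps, Python scripts to look and compute and a tool call to move; the robot and the scene stay as the last step left them, time stands still between calls to the robot, and variables do not carry over. Pictures are saved under pics/ and viewed, at most 12 in all, crops included, and the job is handed in when it is done.

Besides the shell and the picture viewer there is one more tool, called after "Call:" by a JSON object that holds its "api" and its "payload". step_arm: Moves the arm, as the interface text tells. Its arguments: {"type":"object","properties":{"motion":{"type":"array"},"hand":{"type":"number"},"squeeze":{"type":"number"}},"required":["motion"]}

```bash
ls; mkdir -p pics
python3 - <<'E'
from cell import robot
import cv2
s=robot.observe()
print({k:s[k] for k in('time','tool_pos','tool_rot','contact_force','opening')},robot.tip_extent)
for n in('scene','top'):
    c=robot.read_camera(n)
    print(n,c['intrinsics'],c['k1'],c['xyz'],c['rotation'])
    cv2.imwrite(f'pics/{n}0.png',cv2.cvtColor(c['pixels'],cv2.COLOR_RGB2BGR))
a=cv2.imread('pics/scene0.png');b=cv2.imread('pics/top0.png')
for n,i in(('s',a),('t',b)): cv2.imwrite(f'pics/{n}0x.png',cv2.resize(i,(800,600),interpolation=cv2.INTER_CUBIC))
E
```

```text
pics
{'time': 0.0, 'tool_pos': array([0.17922324, 0.49304941, 0.24303362]), 'tool_rot': array([-3.14004332e+00, -2.18824136e-04,  2.79279291e+00]), 'contact_force': array([ 0.48697237, -0.52630667,  0.36991646]), 'opening': 0.09199093741808725} 0.017
scene [[361.83035533   0.         251.84002473]
 [  0.         361.83035533 184.79204794]
 [  0.           0.           1.        ]] 0.02799023844648131 [1.01005353 0.23948583 0.8009032 ] [0.66047543 0.01409705 1.98618036]
top [[432.65842429   0.         253.84734445]
 [  0.         432.65842429 189.52124747]
 [  0.           0.           1.        ]] -0.15673258710849972 [0.46502097 0.0075466  1.12437293] [ 0.0516394 -0.0202418 -1.5950368]
```

View pics/s0x.png

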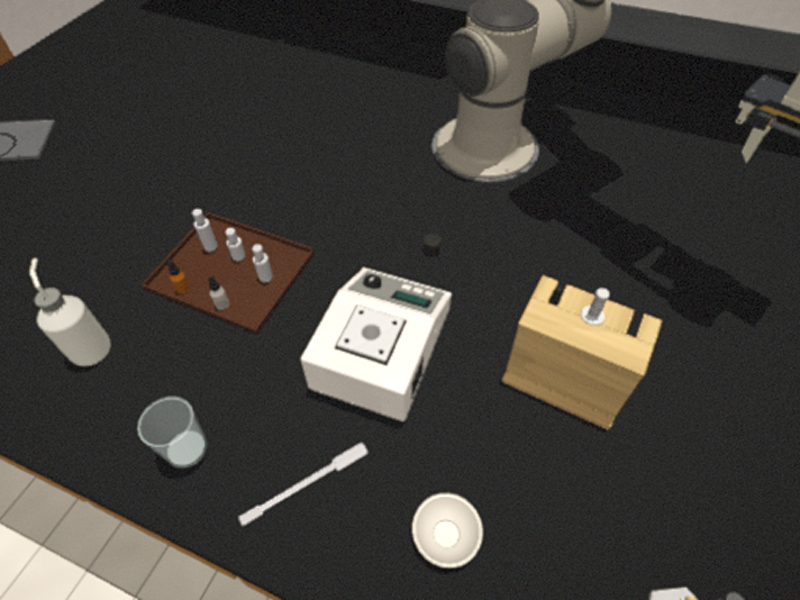

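View pics/t0x.png

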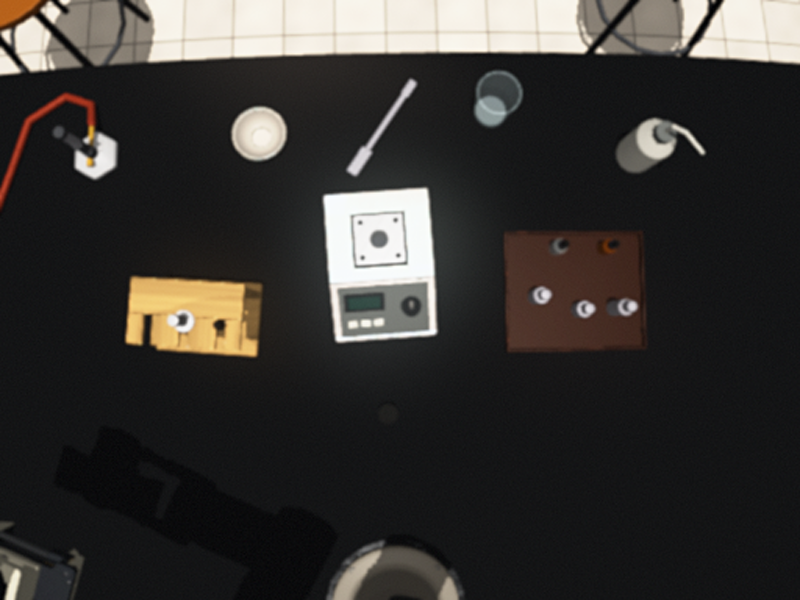

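Scene view (800x600 scale): well at about (371,332), rod at (597,305), and three specimens in the tray at (199,215), (232,238) and (259,256). Top view: well (379,239), rod (182,320), specimens (541,294), (585,309), (628,306). I'll enlarge the key areas next.

```bash
cat > h.py <<'E'
import numpy as np, cv2
from scipy.spatial.transform import Rotation as R
from cell import robot
def cam(n):
    c=robot.read_camera(n); c['R']=R.from_euler('xyz',c['rotation']).as_matrix(); return c
def proj(c,P):
    p=(np.atleast_2d(P)-c['xyz'])@c['R']; s=np.c_[p[:,0]/-p[:,2],-p[:,1]/-p[:,2]]
    s=s*(1+c['k1']*(s**2).sum(1,keepdims=True)); K=c['intrinsics']
    return s@K[:2,:2].T+K[:2,2]
def ray(c,uv):
    K=c['intrinsics']; d=(np.asarray(uv,float)-K[:2,2])/K[0,0]; s=d.copy()
    for _ in range(30): s=d/(1+c['k1']*(s@s))
    return c['R']@np.array([s[0],-s[1],-1])
def onz(c,uv,z):
    r=ray(c,uv); return c['xyz']+r*(z-c['xyz'][2])/r[2]
def crop(c,u,v,w,h,k):
    i=cv2.cvtColor(c['pixels'],cv2.COLOR_RGB2BGR)[v:v+h,u:u+w]
    return cv2.resize(i,None,fx=k,fy=k,interpolation=cv2.INTER_CUBIC)
E
python3 - <<'E'
from h import *
t=cam('top');s=cam('scene')
b=lambda *p:np.array(p)/1.5625
print('well top',onz(t,b(379,239),.105),'scene',onz(s,b(371,332),.105))
for q in [(352,213),(405,211),(407,265),(354,268)]: print(onz(t,b(*q),.105))
print('flange',onz(t,b(181,321),.154),onz(s,b(594,315),.154))
for q in [(130,277),(262,284),(257,357),(125,344)]:print('st',onz(t,b(*q),.15))
for q in [(505,232),(643,232),(646,348),(507,352)]:print('tr',onz(t,b(*q),.014))
# mosaics: 4 panels 400x300
m=np.vstack([np.hstack([crop(t,70,165,100,75,4),crop(t,200,112,100,75,4)]),np.hstack([crop(s,320,165,100,75,4),crop(s,190,165,100,75,4)])])
cv2.imwrite('pics/m1.png',m)
m=np.hstack([crop(t,318,142,100,88,4),crop(s,90,125,100,88,4)])
cv2.imwrite('pics/m2.png',m)
E
```

```text
well top [0.60462686 0.01030272 0.105     ] scene [0.60613599 0.01441254 0.105     ]
[0.64547348 0.05052255 0.105     ]
[ 0.6468056  -0.03025897  0.105     ]
[ 0.56404002 -0.03120389  0.105     ]
[0.56129605 0.04910566 0.105     ]
flange [0.48584982 0.30015741 0.154     ] [0.48670215 0.30231423 0.154     ]
st [0.55218623 0.37836853 0.15      ]
st [0.53700308 0.18115121 0.15      ]
st [0.43167368 0.19014293 0.15      ]
st [0.45385291 0.38669192 0.15      ]
tr [ 0.62473015 -0.19962876  0.014     ]
tr [ 0.62160992 -0.43917431  0.014     ]
tr [ 0.42430638 -0.43568234  0.014     ]
tr [ 0.42522194 -0.19640722  0.014     ]
```

View pics/m1.png

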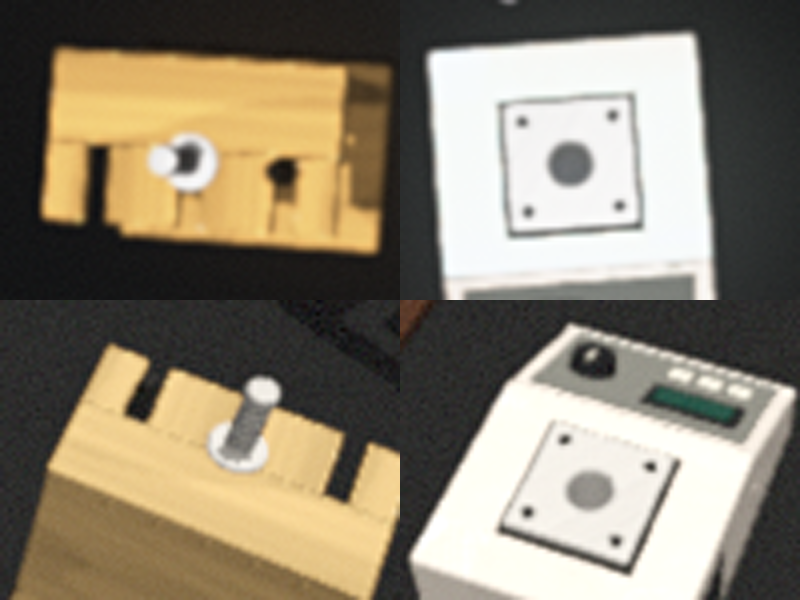

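View pics/m2.png

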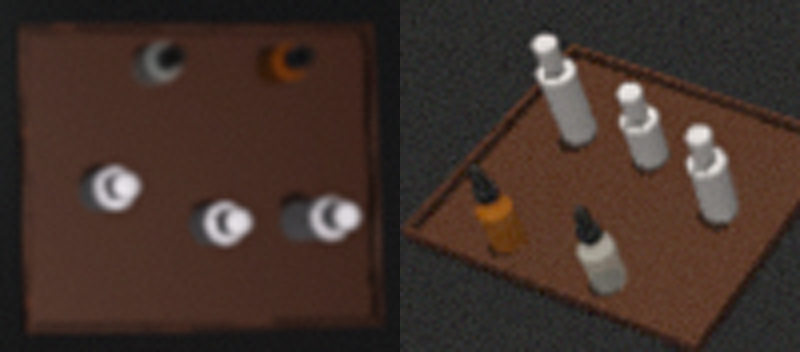

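Well, flange and specimens are all clear. Left to right in the top view they are medium (B), short (A), long (C), which agrees with the scene view. Now I'll refine the positions with both cameras.

```bash
cat >> h.py <<'E'
def tri(cs,uvs):
    A=np.zeros((3,3));b=np.zeros(3)
    for c,uv in zip(cs,uvs):
        d=ray(c,uv);d/=np.linalg.norm(d);M=np.eye(3)-np.outer(d,d);A+=M;b+=M@c['xyz']
    return np.linalg.solve(A,b)
E
python3 - <<'E'
from h import *
t=cam('top');s=cam('scene')
def pan(u0,v0,x,y,k=4): return np.array([u0+(x+.5)/k-.5,v0+(y+.5)/k-.5])
def blob(c,uv,r,lo,hi):
    g=cv2.cvtColor(c['pixels'],cv2.COLOR_RGB2GRAY).astype(float);u,v=np.round(uv).astype(int)
    p=g[v-r:v+r+1,u-r:u+r+1]; w=np.clip((hi-p)/(hi-lo),0,1); y,x=np.mgrid[-r:r+1,-r:r+1]
    return np.array([u+(w*x).sum()/w.sum(),v+(w*y).sum()/w.sum()])
wt=blob(t,pan(200,112,170,163),7,120,200); ws=blob(s,pan(190,165,190,190),8,140,200)
print(wt,ws,'well',onz(t,wt,.105),onz(s,ws,.105),tri((t,s),(wt,ws)))
F=[pan(70,165,190,162),pan(320,165,239,147)]
print('flange',onz(t,F[0],.154),onz(s,F[1],.154),tri((t,s),F))
H=[pan(70,165,162,160),pan(320,165,262,90)]
print('handle top',onz(t,H[0],.204),onz(s,H[1],.204),tri((t,s),H))
e=[onz(t,pan(70,165,*q),.15) for q in((57,48),(343,66),(125,237),(378,253))]
for a,b in((e[0],e[1]),(e[2],e[3])): d=b-a; print('yaw',np.arctan2(d[0],-d[1]),e)
# specimens: knob tops, (top panel, scene panel)
for n,L,a,b in(('b',54,(126,186),(699,137)),('a',42,(238,222),(629,95)),('c',66,(346,217),(545,45))):
    q=[pan(318,142,*a),pan(90,125,b[0]-400,b[1])]; z=.004+(L+28-8)/1000
    print(n,z,onz(t,q[0],z),onz(s,q[1],z),tri((t,s),q))
E
```

```text
[242.12105997 152.54267782] [237.014676   212.26732897] well [0.60564746 0.01132132 0.105     ] [0.60599333 0.01326348 0.105     ] [0.60549684 0.01206171 0.10360909]
flange [0.48650303 0.29715836 0.154     ] [0.48677031 0.3006502  0.154     ] [0.4861818  0.29926706 0.15238105]
handle top [0.48678214 0.29770742 0.204     ] [0.48675519 0.29925557 0.204     ] [0.48663841 0.29861313 0.20347432]
yaw -0.08656128755329864 [array([0.55365471, 0.37674427, 0.15      ]), array([0.53912307, 0.20928686, 0.15      ]), array([0.44461789, 0.3370811 , 0.15      ]), array([0.43305149, 0.19092422, 0.15      ])]
yaw -0.07897229949553133 [array([0.55365471, 0.37674427, 0.15      ]), array([0.53912307, 0.20928686, 0.15      ]), array([0.44461789, 0.3370811 , 0.15      ]), array([0.43305149, 0.19092422, 0.15      ])]
b 0.078 [ 0.51659232 -0.2486775   0.078     ] [ 0.51207997 -0.24812492  0.078     ] [ 0.51569564 -0.24634981  0.08260629]
a 0.066 [ 0.49307484 -0.32227747  0.066     ] [ 0.48933919 -0.32253346  0.066     ] [ 0.49253509 -0.32022976  0.07013758]
c 0.09 [ 0.49376508 -0.38371186  0.09      ] [ 0.48894052 -0.38510283  0.09      ] [ 0.49323535 -0.3809573   0.09557848]
```

```bash
cat >> h.py <<'E'
def go(x,y,z,yaw=None):
    s=robot.observe(); M=R.from_euler('xyz',s['tool_rot']).as_matrix()
    d=M.T@(np.array([x,y,z])-s['tool_pos'])/.06
    print('units',d.round(3),'spin',None if yaw is None else round((s['tool_rot'][2]-yaw+np.pi)%(2*np.pi)-np.pi,3))
E
python3 -c "
from h import *
go(.4867,.2985,.243,1.488)"
```

```text
units [-5.923 -1.301  0.009] spin 1.305
```

Call:
{"api": "step_arm", "payload": {"motion": [[[-0.7,-0.15,0],0.17],[[-1.5,-0.32,0],0.34],[[-2.3,-0.5,0],0.51],[[-3.1,-0.67,0],0.68],[[-3.9,-0.85,0],0.85],[[-4.6,-1.0,0],1.0],[[-5.3,-1.16,0],1.15],[[-5.92,-1.3,0],1.305],[[-5.92,-1.3,0],1.305],[[-5.92,-1.3,0],1.305]], "hand": 140, "squeeze": 30}}

```text
time: 1.55
tool_pos: [0.486, 0.2989, 0.2435]
tool_rot: [-3.141, -0.0, 1.489]
contact_force: [-0.5, -1.2, 0.4]
opening: 0.0415
grip_force: 0.0
```

```bash
python3 -c "
from h import *
o=robot.observe();print(o['tool_pos'],o['tool_rot'],o['opening'],o['time'])
go(.4867,.2985,.177,1.488)
t=cam('top');s=cam('scene');cv2.imwrite('pics/m3.png',np.hstack([crop(t,65,145,100,100,4),crop(s,320,140,100,100,4)]))"
```

```text
[0.48600173 0.29892842 0.24350643] [-3.14068235e+00 -7.96002797e-05  1.48916514e+00] 0.041470596581910456 1.55
units [-0.006  0.013  1.108] spin 0.001
```

View pics/m3.png

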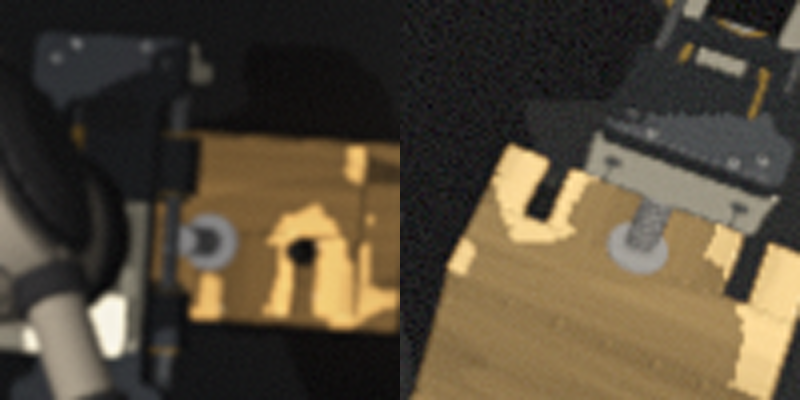

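The rod is centred between the fingers in both views (top crop (205,240), scene crop (640,230)). Descend and grip.

Call:
{"api": "step_arm", "payload": {"motion": [[[0,0.01,0.4],0],[[0,0.01,0.8],0],[[0,0.01,1.08],0],[[0,0.01,1.08],0]]}}

```text
time: 2.15
tool_pos: [0.4857, 0.2991, 0.178]
tool_rot: [-3.139, 0.001, 1.49]
contact_force: [0.3, -0.3, -0.2]
opening: 0.0413
grip_force: 0.0
```

Call:
{"api": "step_arm", "payload": {"motion": [[[0,0,0],0],[[0,0,0],0],[[0,0,0],0],[[0,0,0],0]], "hand": 255, "squeeze": 40}}

```text
time: 2.65
tool_pos: [0.4873, 0.2988, 0.1796]
tool_rot: [3.141, -0.001, 1.488]
contact_force: [-1.2, 0.6, 4.3]
opening: 0.0151
grip_force: 40.0
```

Call:
{"api": "step_arm", "payload": {"motion": [[[0,0,-0.1],0],[[0,0,-0.2],0],[[0,0,-0.2],0],[[0,-0.3,-0.2],0],[[0,-0.6,-0.2],0],[[0,-0.9,-0.2],0],[[0,-1.2,-0.2],0],[[0,-1.4,-0.2],0],[[0,-1.4,-0.2],0]]}}

```text
time: 3.78
tool_pos: [0.4029, 0.3058, 0.1911]
tool_rot: [3.141, -0.0, 1.489]
contact_force: [0.5, -0.2, -1.0]
opening: 0.0153
grip_force: 40.0
```

```bash
python3 -c "
from h import *
o=robot.observe();print(o['tool_pos'],o['opening'],o['grip_force'])
t=cam('top');s=cam('scene');cv2.imwrite('pics/m4.png',np.hstack([crop(t,65,145,100,100,4),crop(s,320,120,100,100,4)]))
p=o['tool_pos']
go(p[0],p[1],.28,1.488);go(.6057,.0122,.28,1.488)"
```

```text
[0.40286641 0.30579127 0.19109697] 0.01532032585648878 40.000067353248596
units [-0.    -0.016 -1.482] spin -0.0
units [-4.597  3.758 -1.481] spin -0.0
```

View pics/m4.png

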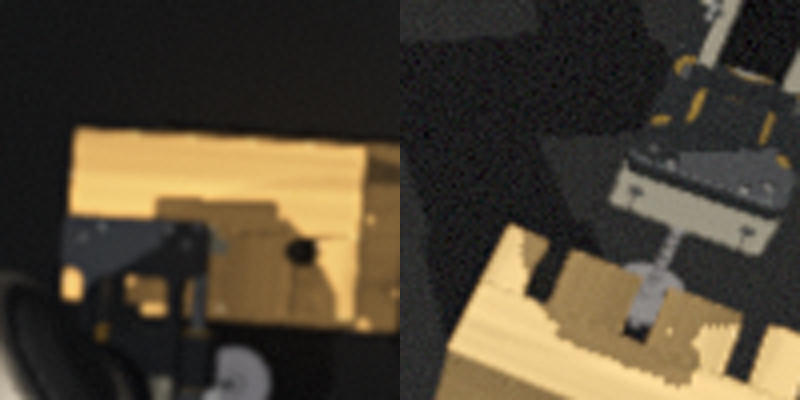

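The rod came out cleanly; the disc shows at top crop (240,380), in front of the stand. Lift, then sweep sideways clear of the stand before crossing to the well.

Call:
{"api": "step_arm", "payload": {"motion": [[[0,0,-0.7],0],[[0,0,-1.3],0],[[-0.6,0,-1.5],0],[[-1.4,0,-1.5],0],[[-2.2,0.4,-1.5],0],[[-2.9,1.1,-1.5],0],[[-3.5,1.9,-1.5],0],[[-4.1,2.8,-1.5],0],[[-4.6,3.5,-1.5],0],[[-4.6,3.76,-1.5],0]]}}

```text
time: 5.12
tool_pos: [0.6076, 0.0083, 0.2798]
tool_rot: [-3.141, 0.001, 1.483]
contact_force: [-0.2, 0.6, -0.3]
opening: 0.0154
grip_force: 40.0
```

Call:
{"api": "step_arm", "payload": {"motion": [[[0,0,0],0],[[0,0,0],0]]}}

```text
time: 5.38
tool_pos: [0.6049, 0.0121, 0.2808]
tool_rot: [-3.141, -0.0, 1.488]
contact_force: [-0.0, -0.7, -1.1]
opening: 0.0154
grip_force: 40.0
```

```bash
python3 -c "
from h import *
o=robot.observe();print(o['tool_pos'],o['tool_rot'],o['contact_force'],o['opening'])
t=cam('top');s=cam('scene');cv2.imwrite('pics/m5.png',np.hstack([crop(t,195,105,100,100,4),crop(s,190,130,100,100,4)]))
p=o['tool_pos'];print(proj(s,p-[0,0,.1396]),proj(s,[.6057,.0122,.105]),proj(s,p-[0,0,.1196]))
go(.6057,.0122,.23)"
```

```text
[0.60490519 0.01212793 0.28078359] [-3.14099386e+00 -1.27605501e-04  1.48812886e+00] [-0.00183678 -0.69974529 -1.09955379] 0.015366207859567717
[[236.00759243 202.71922654]] [[236.65129287 212.01684455]] [[235.56208787 197.45290926]]
units [-0.002  0.015  0.855] spin None
```

View pics/m5.png

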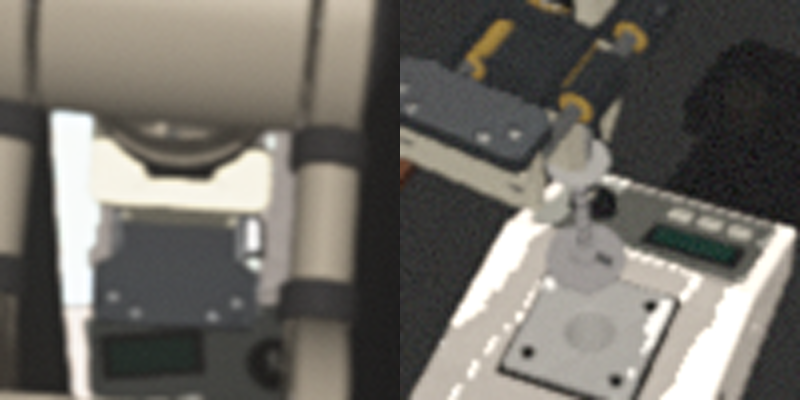

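Disc at scene crop (585,260) is straight above the well (590,333), as predicted. Lower it.

Call:
{"api": "step_arm", "payload": {"motion": [[[0,0.015,0.3],0],[[0,0.015,0.6],0],[[0,0.015,0.8],0],[[0,0.015,0.9],0],[[0,0.015,1.0],0],[[0,0.015,1.1],0],[[0,0.015,1.1],0]]}}

```text
time: 6.35
tool_pos: [0.6063, 0.0118, 0.2147]
tool_rot: [-3.141, -0.0, 1.488]
contact_force: [-0.4, -0.2, -0.7]
opening: 0.0155
grip_force: 40.0
```

Call:
{"api": "step_arm", "payload": {"motion": [[[0,0,0.05],0],[[0,0,0.1],0],[[0,0,0.15],0],[[0,0,0.2],0],[[0,0,0.22],0],[[0,0,0.22],0]]}}

```text
time: 7.1
tool_pos: [0.6062, 0.0118, 0.2015]
tool_rot: [-3.141, -0.0, 1.488]
contact_force: [-0.5, 0.6, -0.3]
opening: 0.0152
grip_force: 40.0
```

Call:
{"api": "step_arm", "payload": {"motion": [[[0,0,0.04],0],[[0,0,0.08],0],[[0,0,0.1],0]]}}

```text
time: 7.48
tool_pos: [0.6062, 0.0118, 0.1955]
tool_rot: [-3.141, -0.0, 1.488]
contact_force: [-0.3, -0.8, 1.3]
opening: 0.0154
grip_force: 40.0
```

```bash
python3 -c "
from h import *
o=robot.observe();print(o['tool_pos'],o['contact_force'],o['opening'])
s=cam('scene');cv2.imwrite('pics/m6.png',crop(s,190,130,100,100,6))
p=o['tool_pos'];print([((proj(s,p-[0,0,.1396-h])-[190,130])*6).round() for h in(.02,.042,.05,.11)])"
```

```text
[0.60619179 0.01183252 0.19548599] [-0.33138762 -0.81283316  1.3473995 ] 0.015447903381266549
[array([[282., 534.]]), array([[279., 503.]]), array([[278., 491.]]), array([[270., 399.]])]
```

View pics/m6.png

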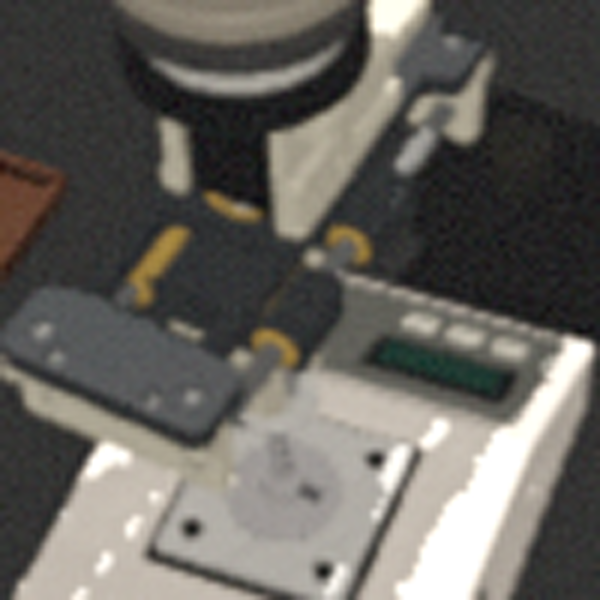

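Disc (283,490) lies on the block with the rod through it. The tip is already past 42 mm, so I'll keep going slowly.

Call:
{"api": "step_arm", "payload": {"motion": [[[0,0,0.03],0],[[0,0,0.06],0],[[0,0,0.08],0]]}}

```text
time: 7.9
tool_pos: [0.6062, 0.0118, 0.1908]
tool_rot: [-3.141, -0.0, 1.488]
contact_force: [-1.4, -0.1, 1.5]
opening: 0.0153
grip_force: 40.0
```

Call:
{"api": "step_arm", "payload": {"motion": [[[0,0,0.02],0],[[0,0,0.04],0]]}}

```text
time: 8.15
tool_pos: [0.6062, 0.0118, 0.1884]
tool_rot: [-3.141, -0.0, 1.488]
contact_force: [-2.7, -0.6, 0.9]
opening: 0.0153
grip_force: 40.0
```

Call:
{"api": "step_arm", "payload": {"motion": [[[0,0,0.02],0],[[0,0,0.03],0]]}}

```text
time: 8.4
tool_pos: [0.6062, 0.0118, 0.1866]
tool_rot: [-3.141, -0.0, 1.488]
contact_force: [-1.2, -0.2, 1.2]
opening: 0.0155
grip_force: 40.0
```

Call:
{"api": "step_arm", "payload": {"motion": [[[0,0,0.03],0],[[0,0,0.06],0],[[0,0,0.09],0]]}}

```text
time: 8.78
tool_pos: [0.6063, 0.0118, 0.1812]
tool_rot: [3.142, -0.0, 1.488]
contact_force: [-1.0, 0.1, 1.0]
opening: 0.016
grip_force: 40.0
```

Call:
{"api": "step_arm", "payload": {"motion": [[[0,0,0.015],0],[[0,0,0.03],0]]}}

```text
time: 9.02
tool_pos: [0.6063, 0.0118, 0.1795]
tool_rot: [3.142, -0.0, 1.488]
contact_force: [-0.0, 0.1, 0.8]
opening: 0.0151
grip_force: 40.0
```

Call:
{"api": "step_arm", "payload": {"motion": [[[0,0,0.01],0],[[0,0,0.02],0]]}}

```text
time: 9.28
tool_pos: [0.6064, 0.0118, 0.1785]
tool_rot: [3.141, -0.0, 1.488]
contact_force: [-1.1, 0.3, 4.4]
opening: 0.0157
grip_force: 40.0
```

Call:
{"api": "step_arm", "payload": {"motion": [[[0,0,0.01],0],[[0,0,0.01],0]]}}

```text
time: 9.52
tool_pos: [0.6065, 0.0118, 0.1785]
tool_rot: [3.141, -0.0, 1.488]
contact_force: [-1.7, 0.2, 5.7]
opening: 0.0156
grip_force: 40.0
```

Call:
{"api": "step_arm", "payload": {"motion": [[[0,0,0.015],0],[[0,0,0.03],0]]}}

```text
time: 9.78
tool_pos: [0.6069, 0.0118, 0.1783]
tool_rot: [3.139, 0.0, 1.488]
contact_force: [-4.3, -0.4, 17.7]
opening: 0.0149
grip_force: 40.1
```

The rod is standing on the bottom (17 N, no further travel) with TCP 0.1785, which puts the depth at 66 mm, so specimen C. Lift out and return.

Call:
{"api": "step_arm", "payload": {"motion": [[[0,0,-0.2],0],[[0,0,-0.6],0],[[0,0,-1.1],0],[[0,0,-1.6],0],[[0,0,-1.85],0],[[0,0,-1.85],0]]}}

```text
time: 10.52
tool_pos: [0.6066, 0.0118, 0.2875]
tool_rot: [3.14, -0.0, 1.488]
contact_force: [-0.0, -0.2, -0.5]
opening: 0.0158
grip_force: 40.0
```

```bash
python3 -c "
from h import *
o=robot.observe();print(o['tool_pos'],o['tool_rot'],o['opening'])
go(.4029,.3058,.289,1.488);go(.4029,.3058,.192,1.488)"
```

```text
[0.60664699 0.01176774 0.28747812] [ 3.13989437e+00 -6.21219291e-05  1.48778706e+00] 0.015750359383974562
units [ 4.602 -3.79  -0.032] spin -0.0
units [ 4.602 -3.793  1.585] spin -0.0
```

Call:
{"api": "step_arm", "payload": {"motion": [[[0,-0.3,0],0],[[0.5,-1.1,0],0],[[1.0,-2.0,0],0],[[1.6,-2.8,0],0],[[2.3,-3.5,0],0],[[3.1,-3.8,0],0],[[3.9,-3.8,0],0],[[4.5,-3.8,0.3],0],[[4.6,-3.8,0.9],0],[[4.6,-3.8,1.3],0]]}}

```text
time: 11.78
tool_pos: [0.4005, 0.3059, 0.2057]
tool_rot: [-3.138, 0.002, 1.489]
contact_force: [-0.5, 0.0, -0.4]
opening: 0.0152
grip_force: 40.0
```

Call:
{"api": "step_arm", "payload": {"motion": [[[0,0,0.2],0],[[0,0,0.26],0],[[0,0,0.26],0]]}}

```text
time: 12.15
tool_pos: [0.4023, 0.3057, 0.1937]
tool_rot: [3.141, -0.001, 1.487]
contact_force: [-0.2, -0.1, -0.8]
opening: 0.0154
grip_force: 40.0
```

```bash
python3 -c "
from h import *
o=robot.observe();print(o['tool_pos'],o['tool_rot'],o['contact_force'])
go(.4873,.2988,.1916,1.488)"
```

```text
[0.4022939  0.30574231 0.19374146] [ 3.14092033e+00 -5.18291893e-04  1.48747589e+00] [-0.20785698 -0.13418828 -0.77486875]
units [0.003 1.421 0.037] spin -0.001
```

Call:
{"api": "step_arm", "payload": {"motion": [[[0,0.3,0.02],0],[[0,0.6,0.02],0],[[0,0.9,0.02],0],[[0,1.2,0.02],0],[[0,1.42,0.02],0],[[0,1.42,0.02],0],[[0,1.42,0.02],0]]}}

```text
time: 13.02
tool_pos: [0.4866, 0.2986, 0.1921]
tool_rot: [-3.141, 0.0, 1.488]
contact_force: [1.3, 0.5, -0.9]
opening: 0.0153
grip_force: 40.0
```

Call:
{"api": "step_arm", "payload": {"motion": [[[0,0,0.08],0],[[0,0,0.15],0],[[0,0,0.19],0],[[0,0,0.21],0]]}}

```text
time: 13.52
tool_pos: [0.4866, 0.2987, 0.1796]
tool_rot: [-3.141, 0.0, 1.488]
contact_force: [-2.2, -0.8, 6.7]
opening: 0.0155
grip_force: 40.0
```

Flange seated (6.7 N at the original height). Release and rise.

Call:
{"api": "step_arm", "payload": {"motion": [[[0,0,0],0],[[0,0,0],0],[[0,0,0],0]], "hand": 140}}

```text
time: 13.9
tool_pos: [0.4869, 0.2987, 0.1796]
tool_rot: [3.141, -0.0, 1.488]
contact_force: [-0.1, 0.5, -0.4]
opening: 0.0394
grip_force: 0.0
```

Call:
{"api": "step_arm", "payload": {"motion": [[[0,0,-0.3],0],[[0,0,-0.8],0],[[0,0,-1.3],0],[[0,0,-1.8],0],[[0,0,-1.8],0]]}}

```text
time: 14.52
tool_pos: [0.4878, 0.2991, 0.29]
tool_rot: [3.137, -0.003, 1.488]
contact_force: [0.5, 0.4, -0.2]
opening: 0.0418
grip_force: 0.0
```

```bash
python3 -c "
from h import *
o=robot.observe();print(o['tool_pos'],o['tool_rot'],o['opening'],o['qpos'])
go(.49,-.10,.29,1.488)
go(.4935,-.3835,.29,1.571)"
```

```text
[0.4878084  0.2991257  0.28996544] [ 3.13685318e+00 -2.65950107e-03  1.48782751e+00] 0.04176164684095985 [4.16120387e-01 3.97475814e-01 1.31218252e+00 6.73346656e-05
 1.42650007e+00 4.99086010e-01]
units [-6.626  0.588 -0.015] spin -0.0
units [-11.33    1.038  -0.026] spin -0.083
```

Call:
{"api": "step_arm", "payload": {"motion": [[[-0.7,0.06,0],0],[[-1.6,0.15,0],0],[[-2.6,0.24,0],-0.02],[[-3.6,0.33,0],-0.03],[[-4.6,0.42,0],-0.04],[[-5.6,0.5,0],-0.05],[[-6.6,0.6,0],-0.06],[[-7.6,0.7,0],-0.07],[[-8.6,0.8,0],-0.08],[[-9.6,0.88,0],-0.083]]}}

```text
time: 15.78
tool_pos: [0.4912, -0.2815, 0.2861]
tool_rot: [-3.14, -0.001, 1.571]
contact_force: [1.3, 0.3, -0.4]
opening: 0.0411
grip_force: 0.0
```

```bash
python3 -c "
from h import *
o=robot.observe();print(o['tool_pos'],o['tool_rot'],o['opening'])
go(.493,-.383,.15,1.571)
t=cam('top');s=cam('scene');cv2.imwrite('pics/m7.png',np.vstack([np.hstack([crop(t,318,142,100,75,4),crop(s,90,120,100,75,4)]),np.hstack([crop(t,70,165,100,75,4),crop(s,320,165,100,75,4)])]))
for c,n in((t,(318,142)),(s,(90,120))): print([((proj(c,[.493,y,.098])-n+.5)*4).round() for y in(-.381,-.385)])
for c,n in((t,(70,165)),(s,(320,165))): print([((proj(c,[.4867,.2987,z])-n+.5)*4).round() for z in(.154,.204)])"
```

```text
[ 0.49115718 -0.28146591  0.28611665] [-3.14039949e+00 -1.29408546e-03  1.57076223e+00] 0.0411033374935957
units [-1.695  0.033  2.266] spin -0.0
[array([[347., 218.]]), array([[353., 218.]])]
[array([[144.,  63.]]), array([[139.,  61.]])]
[array([[188., 162.]]), array([[161., 161.]])]
[array([[236., 146.]]), array([[261.,  90.]])]
```

View pics/m7.png

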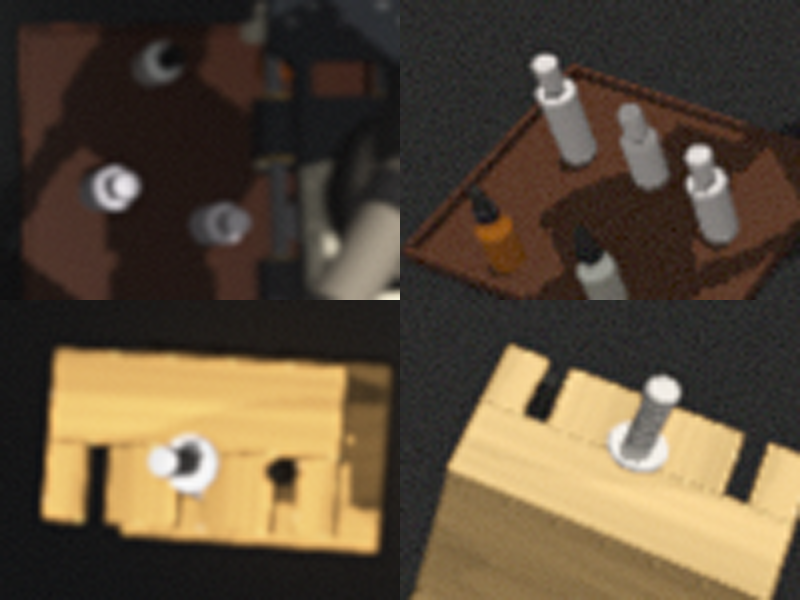

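The rod hangs upright exactly where it was (scene crop handle top (661,390), flange (638,446)). Specimen C's knob is at scene crop (545,63), so y is -0.381. Move above it and descend.

Call:
{"api": "step_arm", "payload": {"motion": [[[-0.8,0.02,0],0],[[-1.4,0.03,0.3],0],[[-1.66,0.03,1.0],0],[[-1.66,0.03,1.8],0],[[-1.66,0.03,2.4],0],[[-1.66,0.03,2.5],0],[[-1.66,0.03,2.5],0]]}}

```text
time: 16.75
tool_pos: [0.4938, -0.3791, 0.1378]
tool_rot: [3.141, -0.0, 1.571]
contact_force: [1.1, -1.0, 0.0]
opening: 0.0418
grip_force: 0.0
```

```bash
python3 -c "
from h import *
o=robot.observe();print(o['tool_pos'],o['tool_rot'],o['opening'])
go(.493,-.381,.091,1.571)
s=cam('scene');cv2.imwrite('pics/m8.png',crop(s,90,100,100,100,6))"
```

```text
[ 0.49383907 -0.37908196  0.13783939] [ 3.14141691e+00 -6.99471709e-05  1.57111655e+00] 0.04180259517884638
units [-0.032 -0.014  0.781] spin 0.0
```

View pics/m8.png

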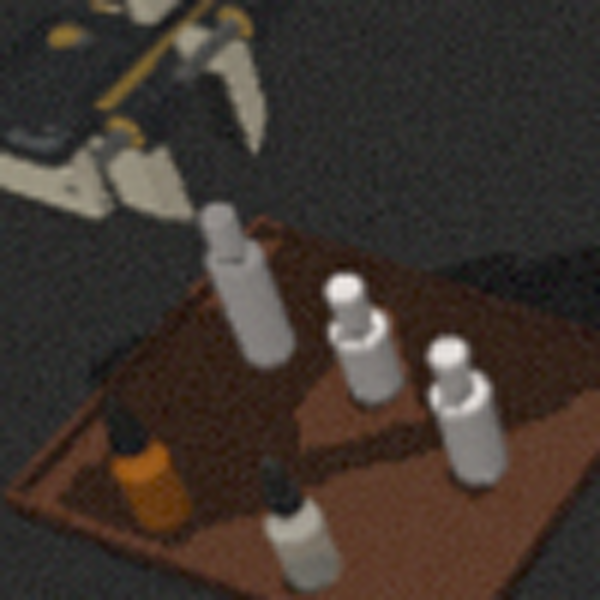

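The fingertips, at (255,150) and (190,215), straddle the knob (220,212). Descend and grip.

Call:
{"api": "step_arm", "payload": {"motion": [[[-0.03,-0.01,0.3],0],[[-0.03,-0.01,0.6],0],[[-0.03,-0.01,0.78],0],[[-0.03,-0.01,0.78],0]]}}

```text
time: 17.3
tool_pos: [0.4926, -0.3809, 0.0899]
tool_rot: [-3.141, -0.001, 1.571]
contact_force: [-0.1, 0.2, 0.7]
opening: 0.0411
grip_force: 0.0
```

Call:
{"api": "step_arm", "payload": {"motion": [[[0,0,0],0],[[0,0,0],0],[[0,0,0],0],[[0,0,0],0]], "hand": 255, "squeeze": 40}}

```text
time: 17.8
tool_pos: [0.4934, -0.3813, 0.0912]
tool_rot: [3.14, 0.001, 1.571]
contact_force: [0.5, -0.4, 1.6]
opening: 0.0152
grip_force: 40.0
```

Call:
{"api": "step_arm", "payload": {"motion": [[[0,0,-0.2],0],[[0,0,-0.6],0],[[0,0,-1.2],0],[[0,0,-1.9],0],[[0,0,-2.4],0],[[0,0,-2.4],0]]}}

```text
time: 18.55
tool_pos: [0.4936, -0.3818, 0.2375]
tool_rot: [3.138, 0.004, 1.571]
contact_force: [0.3, 0.2, -3.4]
opening: 0.015
grip_force: 40.0
```

```bash
python3 -c "
from h import *
o=robot.observe();print(o['tool_pos'],o['tool_rot'],o['opening'])
go(.606,.0122,.235,1.571)"
```

```text
[ 0.49357297 -0.3817913   0.2374937 ] [3.13787569 0.00373442 1.57081845] 0.014951738760631012
units [6.567 1.874 0.024] spin -0.0
```

Grasped: the 2.9 N load matches 293 g. Carry it above the well.

Call:
{"api": "step_arm", "payload": {"motion": [[[0.4,0.1,0],0],[[1.1,0.3,0],0],[[1.9,0.55,0],0],[[2.7,0.8,0],0],[[3.5,1.0,0],0],[[4.3,1.25,0],0],[[5.1,1.5,0],0],[[5.8,1.7,0],0],[[6.3,1.8,0],0],[[6.56,1.87,0],0]]}}

```text
time: 19.8
tool_pos: [0.6041, 0.0151, 0.2329]
tool_rot: [-3.138, -0.001, 1.573]
contact_force: [0.3, -0.0, -2.9]
opening: 0.0153
grip_force: 40.0
```

Call:
{"api": "step_arm", "payload": {"motion": [[[0,0,0.2],0],[[0,0,0.4],0],[[0,0,0.4],0]]}}

```text
time: 20.18
tool_pos: [0.6041, 0.0113, 0.2087]
tool_rot: [-3.138, -0.0, 1.569]
contact_force: [0.2, 0.5, -3.0]
opening: 0.0148
grip_force: 40.0
```

```bash
python3 -c "
from h import *
o=robot.observe();print(o['tool_pos'],o['tool_rot'],o['opening'])
p=o['tool_pos'];go(.606,.0122,.21,1.571)
s=cam('scene');cv2.imwrite('pics/m9.png',crop(s,195,140,100,100,6))
f=lambda P:((proj(s,P)-[195,140]+.5)*6).round()
print('foot',f(p-[0,0,.087]),f(p-[0,0,.021]),'well',f([.606,.0122,.105]),'well img', ((np.array([237.01,212.27])-[195,140]+.5)*6).round())"
```

```text
[0.60406272 0.01134312 0.2087477 ] [-3.13783865e+00 -2.25659897e-04  1.56916133e+00] 0.014807557898541776
units [ 0.014  0.032 -0.021] spin -0.002
foot [[251. 406.]] [[242. 301.]] well [[253. 436.]] well img [255. 437.]
```

View pics/m9.png

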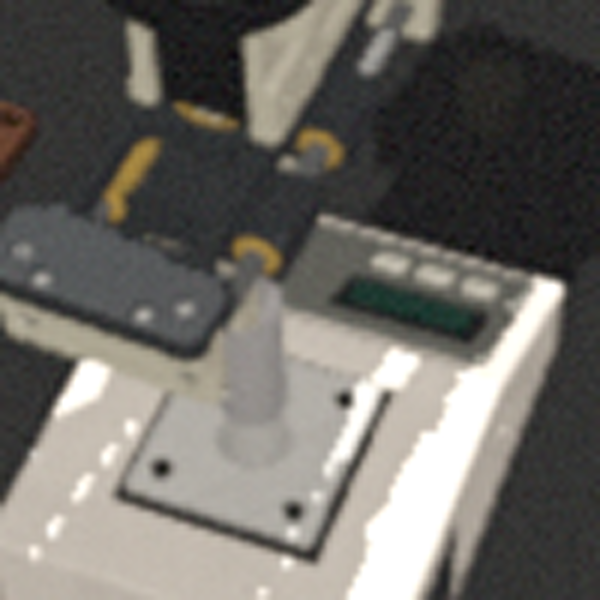

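Specimen hangs just above the well: foot near crop (256,405), well (255,437). I'll check the lateral offset numerically.

Run:
```python
from h import *
s=cam('scene');o=robot.observe();p=o['tool_pos']
g=cv2.GaussianBlur(cv2.cvtColor(s['pixels'],cv2.COLOR_RGB2GRAY),(0,0),.5)
for v in(194,197,199,201,203,205,207,210,213,215): print(v,g[v,228:250])
# model silhouettes: cylinder edges for z
for h in (.081,.07,.06,.05,.04):
    th=np.linspace(0,2*np.pi,60); q=proj(s,p+np.c_[.0125*np.cos(th),.0125*np.sin(th),-h*np.ones(60)])
    print(h,q.min(0).round(2),q.max(0).round(2))
q=proj(s,np.c_[.606+.014*np.cos(th),.0122+.014*np.sin(th),.105*np.ones(60)]);print('well',q.min(0).round(2),q.max(0).round(2))
```

```text
194 [ 85  73  62  84 108 138 152 151 150 148 146 145 142 148 176 189 189 187
 186 184 177 171]
197 [ 56  76 125 148 145 142 143 146 148 147 147 142 136 140 175 192 192 192
 192 191 191 193]
199 [116 138 153 151 143 142 144 143 145 146 144 142 139 141 165 170 173 185
 189 191 194 194]
201 [163 160 159 153 145 143 145 146 145 145 144 141 138 136 154 168 172 171
 166 168 168 167]
203 [163 166 163 156 150 144 143 144 144 144 145 141 138 137 151 170 176 175
 174 175 173 174]
205 [166 167 169 175 163 147 142 144 145 143 143 142 138 135 144 165 173 175
 175 174 174 173]
207 [171 169 165 158 143 139 142 143 145 145 145 140 137 135 152 169 173 175
 176 176 176 173]
210 [176 175 174 168 157 150 149 147 148 147 146 149 152 155 160 169 175 176
 176 175 173 173]
213 [176 174 167 156 149 154 158 162 164 164 164 163 160 156 153 158 168 172
 172 173 173 174]
215 [176 177 173 165 157 154 156 161 162 163 165 162 160 158 160 166 171 174
 174 174 174 183]
0.081 [230.45 201.12] [241.54 210.28]
0.07 [230.15 198.29] [241.36 207.5 ]
0.06 [229.87 195.67] [241.2  204.92]
0.05 [229.58 192.99] [241.03 202.28]
0.04 [229.29 190.26] [240.85 199.59]
well [230.52 207.09] [242.67 217.26]
```

Call:
{"api": "step_arm", "payload": {"motion": [[[-0.01,0.03,0],0],[[-0.01,0.03,0.1],0],[[-0.01,0.03,0.2],0],[[-0.01,0.03,0.25],0],[[-0.01,0.03,0.3],0],[[-0.01,0.03,0.33],0]]}}

```text
time: 21.02
tool_pos: [0.6069, 0.0119, 0.1907]
tool_rot: [-3.141, -0.0, 1.571]
contact_force: [-0.4, 0.2, -2.5]
opening: 0.0151
grip_force: 40.0
```

Call:
{"api": "step_arm", "payload": {"motion": [[[0,0,0.03],0],[[0,0,0.06],0],[[0,0,0.09],0]]}}

```text
time: 21.4
tool_pos: [0.607, 0.0119, 0.1855]
tool_rot: [3.141, -0.0, 1.571]
contact_force: [0.6, 0.2, -1.7]
opening: 0.0152
grip_force: 40.0
```

No side force, and the foot is about 6 mm inside the mouth. Continue slowly.

Call:
{"api": "step_arm", "payload": {"motion": [[[0,0,0.06],0],[[0,0,0.12],0],[[0,0,0.18],0],[[0,0,0.24],0]]}}

```text
time: 21.9
tool_pos: [0.6069, 0.0119, 0.1708]
tool_rot: [-3.142, -0.0, 1.571]
contact_force: [0.4, 0.2, -2.5]
opening: 0.0152
grip_force: 40.0
```

Call:
{"api": "step_arm", "payload": {"motion": [[[0,0,0.08],0],[[0,0,0.16],0],[[0,0,0.24],0],[[0,0,0.32],0],[[0,0,0.4],0]]}}

```text
time: 22.52
tool_pos: [0.6069, 0.0119, 0.1468]
tool_rot: [-3.142, -0.0, 1.571]
contact_force: [-0.1, 0.6, -2.3]
opening: 0.0149
grip_force: 40.0
```

Call:
{"api": "step_arm", "payload": {"motion": [[[0,0,0.07],0],[[0,0,0.14],0],[[0,0,0.2],0],[[0,0,0.24],0]]}}

```text
time: 23.02
tool_pos: [0.6069, 0.0119, 0.1325]
tool_rot: [-3.142, -0.0, 1.571]
contact_force: [-0.7, 0.5, -3.4]
opening: 0.0148
grip_force: 40.0
```

Free all the way. Bottom is expected at TCP 0.126.

Call:
{"api": "step_arm", "payload": {"motion": [[[0,0,0.03],0],[[0,0,0.06],0],[[0,0,0.08],0]]}}

```text
time: 23.4
tool_pos: [0.607, 0.0119, 0.1279]
tool_rot: [3.141, -0.0, 1.571]
contact_force: [0.3, -0.3, -2.9]
opening: 0.015
grip_force: 40.0
```

Call:
{"api": "step_arm", "payload": {"motion": [[[0,0,0.015],0],[[0,0,0.03],0]]}}

```text
time: 23.65
tool_pos: [0.607, 0.0119, 0.1261]
tool_rot: [3.141, -0.0, 1.571]
contact_force: [0.3, 0.4, 2.2]
opening: 0.015
grip_force: 40.0
```

Call:
{"api": "step_arm", "payload": {"motion": [[[0,0,0.008],0],[[0,0,0.008],0]]}}

```text
time: 23.9
tool_pos: [0.6072, 0.0119, 0.1261]
tool_rot: [3.141, -0.0, 1.571]
contact_force: [-0.3, 0.2, 1.3]
opening: 0.0151
grip_force: 40.0
```

Call:
{"api": "step_arm", "payload": {"motion": [[[0,0,0],0],[[0,0,0],0],[[0,0,0],0],[[0,0,0],0]], "hand": 140}}

```text
time: 24.4
tool_pos: [0.607, 0.0119, 0.1256]
tool_rot: [3.142, -0.0, 1.571]
contact_force: [-0.5, -0.2, 0.1]
opening: 0.0411
grip_force: 0.0
```

Call:
{"api": "step_arm", "payload": {"motion": [[[0,0,-0.3],0],[[0,0,-0.8],0],[[0,0,-1.4],0],[[0,0,-2.2],0],[[0,-1.0,-2.8],0],[[0,-1.8,-2.8],0],[[0,-2.6,-2.8],0],[[0,-3.0,-2.8],0],[[0,-3.0,-2.8],0]]}}

```text
time: 25.52
tool_pos: [0.4259, 0.012, 0.2943]
tool_rot: [3.14, 0.0, 1.571]
contact_force: [0.2, -0.5, 0.1]
opening: 0.0415
grip_force: 0.0
```

```bash
python3 -c "
from h import *
s=cam('scene')
cv2.imwrite('pics/m10.png',cv2.resize(crop(s,90,120,320,150,1),(800,375),interpolation=cv2.INTER_CUBIC))
print([((proj(s,[.607,.0119,z])-[90,120]+.5)*2.5).round() for z in(.105,.133)],robot.observe()['time'])"
```

```text
[array([[367., 232.]]), array([[365., 215.]])] 25.575
```

View pics/m10.png

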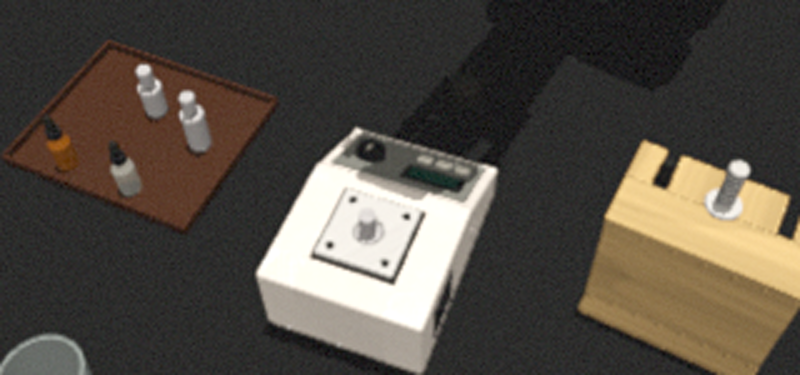

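The specimen sits flush in the well with its knob at (367,218). The rod hangs at (725,200), and the other two specimens and both bottles are where they were. Handing in.

```bash
python3 -c "
from cell import robot
print(robot.hand_in())"
```

```text
the job is handed in; nothing more can be done
None
```

The well is 66 mm deep; I hung the depth rod back in its slot without touching the disc after the measurement, stood specimen C on the well bottom flush with the block's top, and handed the job in at about 26 s.

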